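Finish the tortoise feeder's slat crib and turn its red jar to the front

TASK

Finish the wooden crib on the revolving tortoise feeder: lay the two loose pale slats flat on top of it, crosswise to its upper layer and straight above the two slats of its bottom layer, and let go of them. Then turn the feeder, keeping the crib together, until the jar with the red lid stands at the yellow pointer, and keep that jar gripped so the feeder stands still ready for filling: finish while still holding it. Leave everything else on the table where it is.

Things in the scene. Friction and masses are not known exactly. Their poses are not given: they have to be found in the camera images.
- slat_a: one of two like loose pale wooden slats lying flat on the white cutting board, 140 long (own x) x 24 wide (own y) x 18 high (own z) mm, about 40 g; origin at the centre of its underside. Either slat may go on either side of the crib
- slat_b: the other loose pale slat, same as slat_a
- board: white cutting board with black ends, fixed, 320 (own x) x 260 (own y) x 12 mm high, the loose slats lie on it; origin at the centre of its underside
- crib_top (a point): on the turning axis, 74 mm above the table, level with the crib's top; turns with the plate (z up). Crib: two screwed-down layers of darker slats, 140 x 24 x 18: bottom pair along this frame's x, centred at y = +45 and -45; upper pair along y, at x = +45 and -45. The loose slats go along x, centred at x = 0, y = +45 and -45, undersides at z = 0
- carousel (a joint): angle of the feeder's round white plate (300 mm across, top 38 mm above the table) on its fixed stand, growing anticlockwise from above; no stop within a full turn either way. At 0 or a whole turn the red jar is at the pointer. Friction 0.15 N m (about 1.2 N at a jar); it stays where left and does not lock
- red_lid (a point): centre of the top of the marked jar's red lid, 101 mm above the table, 125 mm from the turning axis on the -x side of crib_top. Jar and lid are one piece, 63 mm tall, pinned upright to the plate, free to spin about its own axis: amber body 36 across with a red band, red lid 40 across, 18 high. Jars with a white and a green lid, same size, are fixed 120 degrees either way round
- red_jar: the same marked jar; origin at the centre of its underside on the plate, 38 mm above the table
- front_mark (a point): fixed spot 38 mm above the table, 125 mm from the turning axis, in line with the yellow pointer block (30 x 30 x 26 mm, just outside the plate's rim on an arm of the fixed stand, on the robot's side): the red jar stands over it when at the front
- pepper: a whole red bell pepper with a green stem, 76 wide, 85 tall (mm); bystander, loose, to be left alone; origin at the centre of its underside
- brush: a flat brush lying on the table, 160 long along its own x, 42 wide; bystander, loose, to be left alone
- bowl: a small metal bowl, 100 across, 40 tall (mm); bystander, loose, to be left alone; origin at the centre of its underside
- spray: a green bottle with a blue cap, 66 across, 170 tall (mm); bystander, loose, to be left alone; origin at the centre of its underside
- mug: a blue mug, 80 across, 90 tall (mm); bystander, loose, to be left alone; origin at the centre of its underside
There are look-alikes about, which are no part of the job. Leave any blue look-alike of the slat_b alone. What is shaped like the slat_a but purple is not meant.

How it is judged:
By the outcome, as a careful person would: the job done as asked, in the order asked, and still so for the second after the job is handed in, while the arm keeps its last pose, push and grip.
It also fails if it takes over 67 s, if anything falls off the work surface, if the arm or the gripper's body presses on something with over 40 N, if the wrist force passes 120 N, or if a joint passes its speed limit or range.

ROBOT

A 6-joint arm with a two-finger parallel gripper is mounted at the origin on the work surface. World frame = base frame: x ahead of the robot, y to its left, z up, the work surface at z = 0. Lengths are in m, angles in rad, forces in N, time in s.
With the tool pointing down it reaches from about 0.375 to 0.925 m from the base axis. Payload 5.7 kg.
Tool frame: the origin (TCP) lies on the centre line of the jaws, within the pads' length; the fingertips stand 25 mm ahead of it and the grasp point (between the pads) lies 6 mm ahead of it (manip.tip_extent is the z of the fingertips in the tool frame, in m); z points along the fingers, y is the line along which they close (so a half turn about z gives the same grasp; the last joint's range is limited). The gripper opens to 85 mm and grips with 20 to 120 N. Pads are 22 mm wide; open, the fingers measure 114 mm over their backs; the gripper's body (76 mm by 85 mm) begins 54 mm behind the grasp point. The pads swing forward as they close: fully open they stand 13 mm farther back than shut.
Start: joints at [1.207, 0.359, 1.51, -0, 1.272, -0.115], TCP at [0.148, 0.581, 0.256] pointing down, gripper open.
Joint ranges: [-2.97, 2.97], [-1.01, 2.36], [0.21, 2.38], [-0.96, 4.11], [0.2, 2.71], [-2.98, 2.98]. Speed limits (rad/s): [2.39, 2.39, 3.14, 3.14, 3.14, 3.14].

INTERFACE

Orientations are given as a unit quaternion [w, x, y, z].
In Python, from bench import manip gives the robot as it stands. The module is installed in compiled form; this text tells all that it offers.
- The arm moves only by the shell command python3 -m crank 'ROWS'. ROWS is a JSON object of lists of equal length, an entry for each row: "grip": the opening, from 0 (shut) to 1 (fully open); "translation": the shift along the tool's x, y, z in mm, a list of three; "dr": the turn, a rotation vector about the tool's x, y, z in degrees, a list of three. In form: {"grip": [grip, ...], "translation": [[dx, dy, dz], ...], "dr": [[ax, ay, az], ...]}. A call has 1 to 10 rows; each row is the pose to reach, as a shift and turn from the pose commanded when the call began, along the tool's axes at that moment; what a row does not reach only later rows make up. A row lasts 1/10 s, in which the tool goes at most 50 mm and 8.59 degrees, less where a joint would pass 70% of its speed; a pose out of reach is approached as far as the arm can. A call with a gripper value outside its range is refused whole. The fingers move at their own pace and stop on an object; the grip force is fixed at half the most. Time passes only in rows, so rows that repeat a pose let the fingers close. It gives the time, the measured TCP pose, the force, the opening and the grip force at its end, in the units of the state.
- manip.get_state(): the state, without advancing time (a new reading comes with each control period).
- manip.snapshot(name): name is "side" or "top" or "wrist"; returns a dict with "pixels" (420x560x3 uint8, red, green, blue), "range_z" (420x560 float32, m along the optical axis (not along the pixel's ray), 0 where there is no reading), "fx", "fy", "cx", "cy" (pixels), "position" and "rotation" of the camera in the world. Camera axes: x right, y up, looking along -z (the intrinsics and any distortion apply to the point x, -y, -z); pixel columns grow to the right and rows downward; lengths in m; the calibration is good to about 2 mm. The wrist camera is an equidistant fisheye: a pixel r from the principal point sees the ray r / f radians off the axis. A picture is of the moment at which its call begins.
- manip.sign_off(): hands the job in; it is judged then, once.
Trained networks look in a picture, given as the dict that the camera call returned (one of the last four; its "shot" number tells which), for a name from the list of things; names that differ only in an ending like _2 or _b are one class to them, and where a whole thing is asked for, a point or a joint stands for the part that bears it (a point fixed in the world has none). Each returns a list of dicts, best first, with "score" (0 to 1); they miss things now and then, are a little off and sometimes report something else, mostly with a low value. They report only what shows in the picture. A call takes as long as a camera call. They do not tell look-alikes from the thing itself.
- manip.regions_of(picture, target): "region" (420x560 bool, what is visible of it) and "box" ([left, top, right, bottom] in pixels, round what is visible of it).
- manip.tip_of(picture, target): "uv" ([column, row] in pixels: a listed point, or the origin of a listed thing).
The state is a dict: "t": time; "joints": joint angles; "qvel": joint speeds; "joint_efforts": joint torques, N m; "position": TCP position; "eef_rot": TCP orientation; "ft_force": force on the tool from outside, world axes, zero at the start; "wrist_torque": the same for the moment, N m; "width": finger opening in m; "gripper_force": force on a finger pad.
Only numpy, scipy, OpenCV 4.12 (cv2) and the standard library are available. Lean on these libraries where they do the work, as an engineer would, in place of code of your own. Each camera call takes 0.05 s, during which the arm holds its last target. There are 200 camera calls.

## Working session

There is one attempt and no reset: what is moved stays moved. The work goes in short steps, Python scripts to look and compute and a shell command to move; the robot and the scene stay as the last step left them, time stands still between calls to the robot, and variables do not carry over. Pictures are saved under pics/ and viewed, at most 10 in all, crops included, and the job is handed in when it is done.

```bash
mkdir -p pics; cat > h.py <<'E'
import numpy as np, cv2
from bench import manip
from scipy.spatial.transform import Rotation as R
def rot(q):
    q=np.array(q,float)
    return q if q.shape==(3,3) else R.from_quat(q[[1,2,3,0]]).as_matrix()
def cloud(p):
    "world point for every pixel from depth (pinhole cams)"
    v,u=np.mgrid[:420,:560]; z=p["range_z"]
    c=np.stack([(u-p["cx"])/p["fx"]*z,-(v-p["cy"])/p["fy"]*z,-z],-1)
    w=c@rot(p["rotation"]).T+np.array(p["position"]); w[z==0]=np.nan
    return w
def save(p,n,box=None,s=1):
    im=p["pixels"][:,:,::-1]
    if box: im=im[box[1]:box[3],box[0]:box[2]]
    cv2.imwrite("pics/"+n,cv2.resize(im,None,fx=s,fy=s,interpolation=cv2.INTER_CUBIC))
E
python3 - <<'E'
from h import *
s=manip.get_state(); print(s); print(manip.tip_extent)
for n in("side","top"):
    p=manip.snapshot(n); save(p,n+"0.png")
    print(n,p["position"],p["rotation"],p["fx"],p["cx"],p["cy"],(p["range_z"]>0).mean(), [k for k in p])
    for t in("slat_a","red_lid","crib_top","front_mark","board"):
        print(t,[(round(d["score"],2),np.round(d["uv"])) for d in manip.tip_of(p,t)][:5])
E
```

```text
{'t': 0.0, 'joints': array([ 1.20690525e+00,  3.59520468e-01,  1.51143520e+00,  1.28959432e-05,
        1.27251821e+00, -1.15095948e-01]), 'qvel': array([-0.00064794, -0.00105942, -0.0002902 , -0.00051756, -0.00018359,
        0.00144646]), 'joint_efforts': array([ 2.23881158e-03, -5.27625060e+01, -2.78616750e+01,  1.48982667e-04,
        1.33460260e-02,  3.97790899e-06]), 'position': array([0.14751317, 0.58092296, 0.2554433 ]), 'eef_rot': array([-2.29108440e-04,  1.24078807e-01,  9.92271921e-01, -9.12302358e-04]), 'ft_force': array([0.35171149, 0.27388688, 0.33457141]), 'wrist_torque': array([ 0.02392212,  0.02809291, -0.04129482]), 'gripper_force': 0.0, 'width': 0.08554742894342009}
0.025
side [ 0.42450007 -0.74741712  0.86527648] [ 0.91983742  0.38970131 -0.01659862 -0.04191049] 387.2297833178981 279.85429285593835 208.77088551878356 0.9958928571428571 ['pixels', 'range_z', 'fx', 'fy', 'cx', 'cy', 'position', 'rotation', 'shot']
slat_a [(0.78, array([256., 131.])), (0.68, array([259., 174.])), (0.59, array([303., 179.])), (0.48, array([199., 180.]))]
red_lid [(0.8, array([350., 238.])), (0.59, array([264., 269.]))]
crib_top [(0.6, array([309., 251.]))]
front_mark [(0.66, array([265., 266.]))]
board [(0.82, array([280., 177.]))]
top [0.41381102 0.07773677 1.29392754] [ 0.71224093  0.02993776 -0.02268179 -0.70092948] 437.9461936294142 276.657328185214 208.42901321642404 0.9959821428571428 ['pixels', 'range_z', 'fx', 'fy', 'cx', 'cy', 'position', 'rotation', 'shot']
slat_a [(0.96, array([199., 302.])), (0.83, array([100., 222.])), (0.74, array([198., 227.])), (0.68, array([217., 176.])), (0.64, array([286., 124.]))]
red_lid [(0.46, array([343., 146.]))]
crib_top [(0.62, array([339., 195.])), (0.59, array([468., 215.])), (0.53, array([342., 146.])), (0.53, array([435., 246.]))]
front_mark [(0.89, array([352., 232.]))]
board [(0.97, array([206., 202.]))]
```

View pics/side0.png

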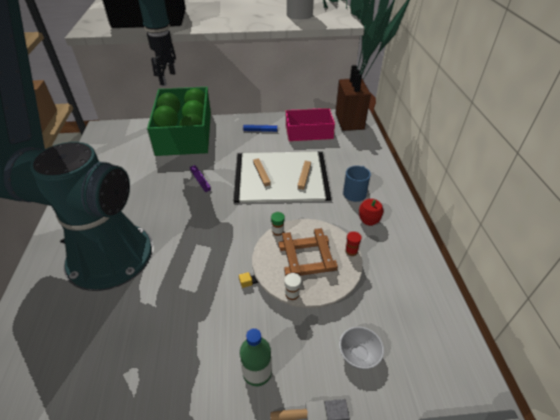

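View pics/top0.png

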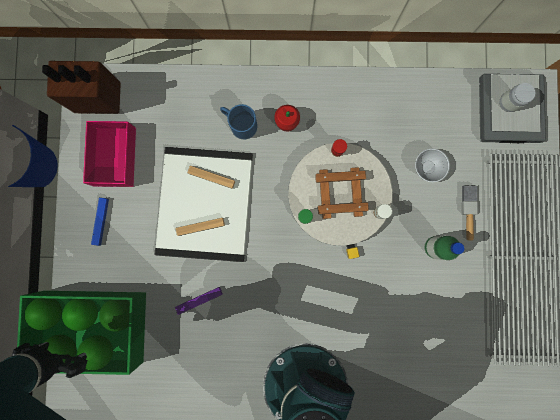

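Side view: the pale slats on the board are at (261,173) and (304,175). Purple look-alike at (200,178), blue one at (260,128). Top view: pale slats at (212,176) and (202,226), purple at (200,299), blue at (100,221). The crib is at (343,193), the red lid at (340,147), the green lid at (306,216), the white lid at (385,212) and the pointer at (353,251). I choose the two pale slats on the white board.

```bash
cat >> h.py <<'E'
def comps(p,m,amin=20):
    n,l,st,c=cv2.connectedComponentsWithStats(m.astype(np.uint8))
    return [(l==i) for i in range(1,n) if st[i,4]>=amin]
def rect(w2):
    (c,sz,a)=cv2.minAreaRect((w2*1000).astype(np.float32))
    if sz[0]<sz[1]: sz=sz[::-1]; a+=90
    return np.round(c,1),np.round(sz,1),round((a+90)%180-90,1)
E
python3 - <<'E'
from h import *
P={n:manip.snapshot(n) for n in("side","top")}
for n,p in P.items():
    w=cloud(p); h=cv2.cvtColor(p["pixels"],cv2.COLOR_RGB2HSV).astype(int); H,S,V=h[...,0],h[...,1],h[...,2]
    print("==",n)
    for name,m in dict(
      wood=(H>4)&(H<22)&(S>70)&(V>60), red=((H<5)|(H>174))&(S>170)&(V>80), yellow=(H>22)&(H<32)&(S>140), green=(H>45)&(H<80)&(S>150)).items():
        m=m&np.isfinite(w[...,2])&(w[...,2]>0.012)&(w[...,2]<.13)&(w[...,0]>.2)&(w[...,0]<.85)&(abs(w[...,1])<.5)
        for c in comps(p,m):
            q=w[c]; zt=np.percentile(q[:,2],90); t=q[q[:,2]>zt-.008]
            uv=np.argwhere(c).mean(0)[::-1]
            print(name,np.round(uv),c.sum(),"ztop %.3f"%zt,rect(t[:,:2]),"med",np.round(np.median(t,0),3))
    # plate: white points at z ~.038
    m=(abs(w[...,2]-.038)<.006)&(w[...,0]>.25)&(w[...,0]<.75)&(w[...,1]<.1)&(w[...,1]>-.35)
    c=max(comps(p,m),key=lambda a:a.sum()); q=w[c]
    print("plate",cv2.minEnclosingCircle((q[:,:2]*1000).astype(np.float32)),np.median(q[:,2]))
    cr=(w[...,2]>.066)&(w[...,2]<.082)&(H<25)&(S>70)
    c=max(comps(p,cr),key=lambda a:a.sum());print("crib top",rect(w[c][:,:2]),np.median(w[c],0))
save(P["top"],"crop_top.png",(150,130,410,270),3)
E
```

```text
== side
wood [262. 172.] 181 ztop 0.032 (array([451.6, 309.5]), array([137.6,  23.2]), -76.4) med [0.453 0.301 0.03 ]
wood [304. 175.] 187 ztop 0.032 (array([598.4, 280.3]), array([140.7,  21. ]), 72.2) med [0.598 0.274 0.03 ]
wood [307. 253.] 1480 ztop 0.074 (array([554.5, -92.8]), array([141.1, 114.7]), -85.7) med [ 0.583 -0.099  0.073]
wood [352. 246.] 34 ztop 0.080 (array([672.1, -94.8]), array([30. ,  8.9]), -28.5) med [ 0.672 -0.097  0.077]
wood [351. 254.] 24 ztop 0.049 (array([676.9, -96. ]), array([30.3, 10.1]), -9.9) med [ 0.675 -0.096  0.045]
wood [288. 414.] 324 ztop 0.020 (array([ 464.4, -474.2]), array([73.9, 17.8]), -0.3) med [ 0.465 -0.475  0.017]
red [370. 211.] 367 ztop 0.071 (array([769.9,  60. ]), array([55.6, 53.7]), -46.5) med [0.767 0.055 0.069]
red [353. 238.] 141 ztop 0.102 (array([679.3, -84.7]), array([35.3, 32. ]), 60.4) med [ 0.679 -0.087  0.1  ]
red [350. 250.] 40 ztop 0.068 (array([671. , -96.1]), array([20.3,  5.3]), -28.5) med [ 0.67  -0.096  0.065]
yellow [246. 278.] 50 ztop 0.027 (array([ 387.5, -135.1]), array([26.9, 19.5]), -62.4) med [ 0.389 -0.1
[... 902 characters left out ...]
rray([771.3,  66.6]), array([60.5, 59.4]), -42.6) med [0.77  0.068 0.069]
red [339. 147.] 182 ztop 0.104 (array([679.3, -79.9]), array([37.2, 36.6]), 3.7) med [ 0.678 -0.081  0.1  ]
yellow [353. 253.] 108 ztop 0.028 (array([ 384.3, -129.7]), array([29.7, 28.8]), -78.5) med [ 0.383 -0.13   0.025]
green [305. 216.] 120 ztop 0.103 (array([483.3,  13. ]), array([33.2, 32.9]), 0.6) med [0.483 0.013 0.101]
green [128. 308.] 121 ztop 0.124 (array([230.5, 484.6]), array([57.4, 29.8]), -1.0) med [0.229 0.482 0.12 ]
plate ((554.7638549804688, -89.98206329345703), 149.8578338623047) 0.037304118321995317
crib top (array([509.8, -93.1]), array([139. ,  24.3]), -85.3) [ 0.5092751  -0.09163989  0.07305242]
```

View pics/crop_top.png

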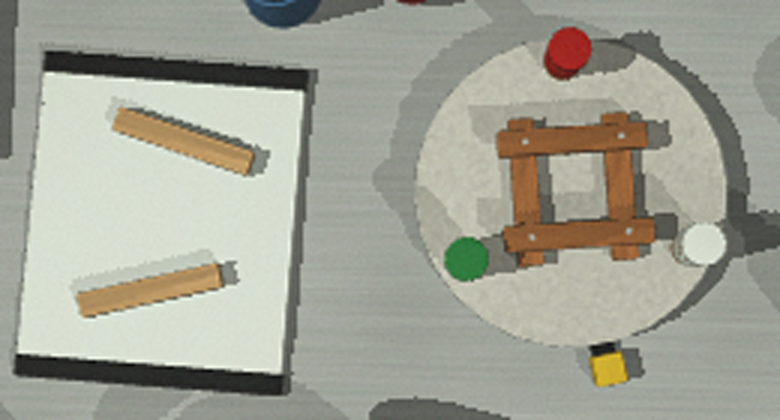

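The crop shows both pale slats on the white board, so the choice holds. They are not the purple or blue ones.

```bash
cat >> h.py <<'E'
def go(x,y,z,yaw,s=None):
    "tool-axis shift (mm) and turn (deg) to a tool-down pose whose closing axis (tool y) is at yaw deg"
    s=s or manip.get_state(); M=rot(s["eef_rot"])
    a=np.radians(yaw); Y=np.array([np.cos(a),np.sin(a),0]); Z=np.array([0,0,-1.]); T=np.stack([np.cross(Y,Z),Y,Z],1)
    print("shift",np.round(M.T@(np.array([x,y,z])-s["position"])*1000,1),"dr",np.round(R.from_matrix(M.T@T).as_rotvec(degrees=True),1))
def st():
    s=manip.get_state(); M=rot(s["eef_rot"]); print("t %.2f"%s["t"],"pos",np.round(s["position"],4),"yaw %.1f"%np.degrees(np.arctan2(M[1,1],M[0,1])),"zax",np.round(M[:,2],3),"w %.4f g %.1f"%(s["width"],s["gripper_force"]),"F",np.round(s["ft_force"],1),"j",np.round(s["joints"],2))
def wcloud(p):
    v,u=np.mgrid[:420,:560].astype(float); z=p["range_z"]
    a=(u-p["cx"])/p["fx"]; b=(v-p["cy"])/p["fy"]; th=np.hypot(a,b); k=np.tan(np.minimum(th,1.5))/np.maximum(th,1e-9)
    c=np.stack([a*k*z,-b*k*z,-z],-1); w=c@rot(p["rotation"]).T+np.array(p["position"]); w[(z==0)|(th>1.3)]=np.nan
    return w
E
python3 -c "
from h import *
st(); go(.5985,.284,.16,-18)"
```

```text
t 0.70 pos [0.1477 0.5815 0.2563] yaw 75.7 zax [-0. -0. -1.] w 0.0853 g 0.0 F [ 0.2 -0.4  0. ] j [ 1.21  0.36  1.51  0.    1.27 -0.12]
shift [-510.2 -177.3   96.3] dr [-0.   0.  93.7]
```

```bash
python3 -m crank '{"grip":[0.8,0.8,0.8,0.8,0.8,0.8,0.6,0.6,0.6,0.6],"translation":[[-510,-177,50],[-510,-177,50],[-510,-177,50],[-510,-177,50],[-510,-177,50],[-510,-177,50],[-510,-177,50],[-510,-177,96],[-510,-177,96],[-510,-177,96]],"dr":[[0,0,93.7],[0,0,93.7],[0,0,93.7],[0,0,93.7],[0,0,93.7],[0,0,93.7],[0,0,93.7],[0,0,93.7],[0,0,93.7],[0,0,93.7]]}' && python3 - <<'E'
from h import *
st(); p=manip.snapshot("wrist"); save(p,"w1.png"); w=wcloud(p)
print(p["fx"],p["position"],rot(p["rotation"])[:,2]);
h=cv2.cvtColor(p["pixels"],cv2.COLOR_RGB2HSV).astype(int);H,S,V=h[...,0],h[...,1],h[...,2]
m=(H>4)&(H<22)&(S>70)&(V>60)&(w[...,2]>.022)&(w[...,2]<.045)
for c in comps(p,m,60): print(np.round(np.argwhere(c).mean(0)[::-1]),c.sum(),rect(w[c][:,:2]),np.median(w[c],0))
E
```

```text
t: 1.7
position: [0.5592, 0.3101, 0.1763]
eef_rot: [0.0, 0.769, 0.639, 0.0]
ft_force: [-0.3, 0.8, -1.2]
width: 0.0515
gripper_force: 0.0
t 1.70 pos [0.5592 0.3101 0.1763] yaw -10.6 zax [ 0.001  0.    -1.   ] w 0.0515 g 0.0 F [-0.3  0.8 -1.2] j [0.4  0.49 1.51 0.   1.14 0.58]
325.19226210127806 [0.57235289 0.38472978 0.29458037] [0.05321947 0.29031374 0.95545048]
[326. 212.] 4116 (array([599.7, 285.5]), array([139.6,  24.5]), 72.3) [0.6011556  0.29395237 0.03056101]
[157. 209.] 3557 (array([453.3, 317.6]), array([131.4,  25.1]), -76.4) [0.45383156 0.3231802  0.03039675]
```

View pics/w1.png

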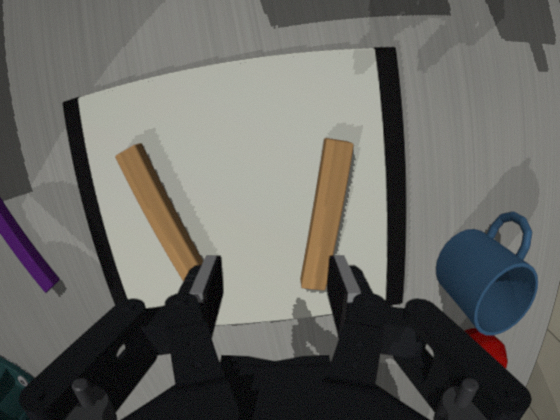

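The wrist view shows slat A at (326,212) between the finger lines and slat B at (157,209). Slat A's position agrees with the top view within 1 mm, and its top is at z = 0.030.

```bash
python3 -c "
from h import *
go(.599,.285,.10,-17.8);go(.599,.285,.038,-17.8)"
```

```text
shift [-13.2  36.9  73.9] dr [0.2 0.1 6.6]
shift [-13.1  36.7 135.9] dr [0.2 0.1 6.6]
```

```bash
python3 -m crank '{"grip":[0.6,0.6,0.6,0.6,0.6],"translation":[[-13,37,40],[-13,37,74],[-13,37,74],[-13,37,74],[-13,37,74]],"dr":[[0,0,6.6],[0,0,6.6],[0,0,6.6],[0,0,6.6],[0,0,6.6]]}' >/dev/null; python3 -c "
from h import *
st();go(.599,.285,.038,-17.8)"
```

```text
t 2.25 pos [0.592  0.293  0.1046] yaw -16.7 zax [ 0.002  0.001 -1.   ] w 0.0514 g 0.0 F [0.4 0.6 0.4] j [0.36 0.6  1.52 0.   1.03 0.65]
shift [-5.8  8.9 66.6] dr [ 0.1 -0.1  1.1]
```

```bash
python3 -m crank '{"grip":[0.6,0.6,0.6,0.6],"translation":[[-6,9,15],[-6,9,30],[-6,9,30],[-6,9,30]],"dr":[[0,0,1.1],[0,0,1.1],[0,0,1.1],[0,0,1.1]]}' >/dev/null; python3 -c "
from h import *
st();go(.599,.285,.038,-17.8)"
```

```text
t 2.65 pos [0.5978 0.2834 0.0718] yaw -17.9 zax [-0.002 -0.001 -1.   ] w 0.0514 g 0.0 F [ 0.1  0.2 -0.1] j [ 0.34  0.64  1.53 -0.    0.97  0.65]
shift [ 1.9  0.7 33.8] dr [-0.1  0.1 -0.1]
```

```bash
python3 -m crank '{"grip":[0.6,0.6,0.6,0.6,0,0,0,0,0,0],"translation":[[2,1,12],[2,1,24],[2,1,33],[2,1,33],[2,1,33],[2,1,33],[2,1,33],[2,1,33],[2,1,33],[2,1,33]],"dr":[[0,0,0],[0,0,0],[0,0,0],[0,0,0],[0,0,0],[0,0,0],[0,0,0],[0,0,0],[0,0,0],[0,0,0]]}'; python3 -c "
from h import *
st();go(.5581,-.1354,.14,-85.7)"
```

```text
t: 3.65
position: [0.6004, 0.2854, 0.0401]
eef_rot: [0.0, 0.808, 0.589, 0.0]
ft_force: [-0.9, -0.1, 3.2]
width: 0.0227
gripper_force: 60.6
t 3.65 pos [0.6004 0.2854 0.0401] yaw -17.9 zax [ 0.001  0.    -1.   ] w 0.0227 g 60.6 F [-0.9 -0.1  3.2] j [ 0.34  0.68  1.54 -0.    0.92  0.65]
shift [-413.4   89.1 -100. ] dr [ 0.  -0.  67.8]
```

```bash
python3 -m crank '{"grip":[0,0,0,0,0,0,0,0,0,0],"translation":[[0,0,-40],[0,0,-80],[-20,5,-120],[-60,15,-120],[-105,25,-120],[-155,35,-120],[-200,45,-120],[-245,55,-120],[-290,65,-120],[-335,75,-120]],"dr":[[0,0,0],[0,0,0],[0,0,5],[0,0,13],[0,0,21],[0,0,29],[0,0,37],[0,0,45],[0,0,53],[0,0,60]]}'; python3 -c "
from h import *
st();go(.5581,-.1354,.14,-85.7)"
```

```text
t: 4.65
position: [0.5679, -0.0583, 0.1596]
eef_rot: [0.0, 0.995, 0.103, -0.0]
ft_force: [0.9, -0.9, -0.6]
width: 0.0224
gripper_force: 60.1
t 4.65 pos [ 0.5679 -0.0583  0.1596] yaw -78.2 zax [-0. -0. -1.] w 0.0224 g 60.1 F [ 0.9 -0.9 -0.6] j [-0.22  0.42  1.68 -0.    1.04  1.14]
shift [-25.3  73.5  19.6] dr [0.  0.  7.5]
```

```bash
python3 -m crank '{"grip":[0,0,0,0,0],"translation":[[-12,35,0],[-24,70,0],[-24,73,8],[-24,73,12],[-24,73,12]],"dr":[[0,0,4],[0,0,7.5],[0,0,7.5],[0,0,7.5],[0,0,7.5]]}'>/dev/null; python3 - <<'E'
from h import *
st(); go(.5581,-.1354,.102,-85.7); p=manip.snapshot("wrist"); save(p,"w2.png"); w=wcloud(p)
h=cv2.cvtColor(p["pixels"],cv2.COLOR_RGB2HSV).astype(int);H,S,V=h[...,0],h[...,1],h[...,2]
wood=(H>4)&(H<22)&(S>70)&(V>50)
for lo,hi in((.065,.083),(.11,.16),(.046,.062)):
  for c in comps(p,wood&(w[...,2]>lo)&(w[...,2]<hi),150): print(lo,np.round(np.argwhere(c).mean(0)[::-1]),c.sum(),rect(w[c][:,:2]),np.median(w[c],0))
m=((H<5)|(H>174))&(S>170)&(w[...,2]>.095)&(w[...,2]<.108)
for c in comps(p,m,100): print("red",rect(w[c][:,:2]))
E
```

```text
t 5.15 pos [ 0.5595 -0.1319  0.1466] yaw -85.4 zax [-0.002  0.001 -1.   ] w 0.0224 g 60.1 F [ 0.6  0.8 -0.1] j [-0.35  0.44  1.68  0.    1.02  1.14]
shift [-1.5  3.5 44.6] dr [-0.1  0.1  0.3]
0.065 [178. 163.] 5359 (array([598.7, -64.1]), array([92.6, 24.4]), -85.3) [ 0.59991884 -0.06914657  0.07458765]
0.065 [314. 161.] 782 (array([ 605.9, -151.2]), array([24. , 11.7]), 5.5) [ 0.60654479 -0.15083545  0.07449942]
0.065 [169. 285.] 2558 (array([508.9, -60.5]), array([70.9, 24.1]), -85.1) [ 0.51376118 -0.06029737  0.07437776]
0.065 [ 95. 295.] 318 (array([493.2,   4.2]), array([34.3, 15.9]), 49.6) [ 4.97389110e-01 -2.41704866e-05  7.74845424e-02]
0.065 [365. 296.] 211 (array([ 516.5, -199.8]), array([26. ,  7.4]), -70.9) [ 0.51796005 -0.19675135  0.07658576]
0.11 [275. 236.] 12542 (array([ 569.6, -130.6]), array([117.3,  24.9]), 4.7) [ 0.58374637 -0.1297046   0.13712717]
0.046 [283. 122.] 204 (array([ 627.5, -130.3]), array([23. ,  3.8]), -86.7) [ 0.62738418 -0.13098364  0.05639755]
0.046 [151. 134.] 735 (array([615.5, -44.8]), array([30.1, 13.6]), -86.7) [ 0.61507494 -0.04412475  0.05650801]
0.046 [160. 226.] 3040 (array([548.1, -60.9]), array([69.2, 66.8]), 87.6) [ 0.54948195 -0.04927933  0.05654449]
red (array([675.7, -81.5]), array([39.2, 31.1]), 89.3)
```

View pics/w2.png

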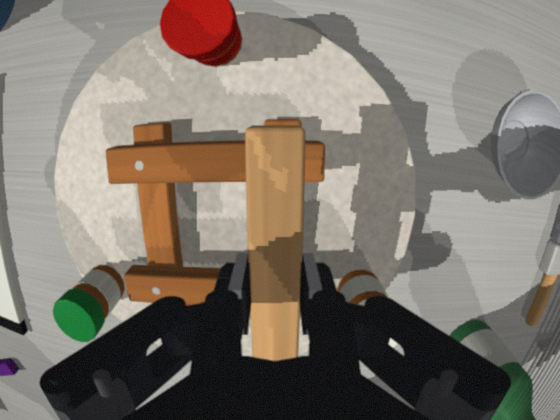

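Wrist view: the held slat (275,236) lies above the crib's right-hand bottom slat and in line with it. Upper layer at (178,163), red lid at (200,25). The measured offsets are about 3 mm, so I correct those while lowering.

```bash
python3 -m crank '{"grip":[0,0,0,0,0,0],"translation":[[0,3.5,12],[0,3.5,24],[0,3.5,34],[0,3.5,40],[0,3.5,43],[0,3.5,43]],"dr":[[0,0,0],[0,0,0],[0,0,0],[0,0,0],[0,0,0],[0,0,0]]}'>/dev/null; python3 -c "
from h import *
st();go(.559,-.1355,.1015,-85.5)"
```

```text
t 5.80 pos [ 0.5603 -0.1363  0.104 ] yaw -85.4 zax [-0.001  0.    -1.   ] w 0.0227 g 60.1 F [ 0.1 -0.3 -0.6] j [-0.36  0.5   1.71 -0.    0.93  1.13]
shift [-1.2 -0.9  2.5] dr [-0.   0.1  0.1]
```

```bash
python3 -m crank '{"grip":[0,0,0],"translation":[[-1,-0.7,1],[-1,-0.7,2],[-1,-0.7,2]],"dr":[[0,0,0],[0,0,0],[0,0,0]]}'>/dev/null; python3 -c "
from h import *
st();go(.559,-.1355,.1015,-85.5)"
```

```text
t 6.10 pos [ 0.5596 -0.1359  0.1029] yaw -85.4 zax [ 0. -0. -1.] w 0.0226 g 60.1 F [0.1 0.2 0.5] j [-0.36  0.5   1.72 -0.    0.92  1.13]
shift [-0.6 -0.5  1.4] dr [ 0.  -0.   0.1]
```

```bash
python3 -m crank '{"grip":[0,0,0],"translation":[[0,0,1],[0,0,1.5],[0,0,1.5]],"dr":[[0,0,0],[0,0,0],[0,0,0]]}'>/dev/null; python3 -c "
from h import *
st()"
```

```text
t 6.40 pos [ 0.5598 -0.136   0.102 ] yaw -85.4 zax [ 0.001 -0.    -1.   ] w 0.0226 g 61.1 F [-0.9  0.9  5.7] j [-0.36  0.5   1.72 -0.    0.92  1.13]
```

```bash
python3 -m crank '{"grip":[0.3,0.45,0.5,0.5,0.5,0.5,0.5,0.5,0.5],"translation":[[0,0,0],[0,0,0],[0,0,0],[0,0,0],[0,0,-10],[0,0,-30],[0,0,-60],[0,0,-80],[0,0,-80]],"dr":[[0,0,0],[0,0,0],[0,0,0],[0,0,0],[0,0,0],[0,0,0],[0,0,0],[0,0,0],[0,0,0]]}'>/dev/null; python3 - <<'E'
from h import *
st(); go(.453,.315,.15,13.5); p=manip.snapshot("wrist"); w=wcloud(p)
h=cv2.cvtColor(p["pixels"],cv2.COLOR_RGB2HSV).astype(int);H,S,V=h[...,0],h[...,1],h[...,2]
wood=(H>4)&(H<22)&(S>60)&(V>50)
for lo,hi in((.065,.081),(.085,.11)):
  for c in comps(p,wood&(w[...,2]>lo)&(w[...,2]<hi),150): print(lo,np.round(np.argwhere(c).mean(0)[::-1]),c.sum(),rect(w[c][:,:2]),np.median(w[c],0))
E
```

```text
t 7.30 pos [ 0.5618 -0.1366  0.1849] yaw -85.4 zax [ 0.006 -0.002 -1.   ] w 0.0427 g 0.0 F [ 0.3  0.1 -0.7] j [-0.36  0.4   1.65 -0.    1.09  1.13]
shift [ -72.3 -459.    33.1] dr [  0.4  -0.1 -98.9]
0.065 [191. 158.] 4250 (array([599.3, -68.8]), array([101.1,  24.1]), -85.4) [ 0.60018956 -0.07304182  0.07457228]
0.065 [300. 157.] 573 (array([ 605.9, -151. ]), array([23.7, 12.5]), 3.3) [ 0.60649759 -0.15071169  0.07451362]
0.065 [172. 265.] 1885 (array([508.9, -61.3]), array([72. , 25.1]), -84.0) [ 0.51252403 -0.05578616  0.07436987]
0.065 [244. 268.] 797 (array([ 513.1, -112.4]), array([27.9, 24.3]), -84.9) [ 0.51562741 -0.11550835  0.07445318]
0.065 [297. 268.] 463 (array([ 516.6, -158.2]), array([23.8, 12.2]), 5.7) [ 0.51892494 -0.15778434  0.0743315 ]
0.065 [111. 276.] 202 (array([493.1,   3.6]), array([33.6, 13.8]), 46.9) [ 0.49683235 -0.00100383  0.07697474]
0.085 [273. 214.] 6365 (array([ 558.6, -135.4]), array([140.1,  24.2]), 4.6) [ 0.56892867 -0.13494285  0.09257341]
```

Slat A lies on target at (0.5586, −0.1354), yaw 4.6°, top at 0.0926. Next is slat B.

```bash
python3 -m crank '{"grip":[0.5,0.5,0.5,0.6,0.6,0.6,0.6,0.6,0.6,0.6],"translation":[[-7,-40,0],[-15,-85,0],[-72,-459,33],[-72,-459,33],[-72,-459,33],[-72,-459,33],[-72,-459,33],[-72,-459,33],[-72,-459,33],[-72,-459,33]],"dr":[[0,0,-8],[0,0,-16],[0,0,-99],[0,0,-99],[0,0,-99],[0,0,-99],[0,0,-99],[0,0,-99],[0,0,-99],[0,0,-99]]}'>/dev/null; python3 -m crank '{"grip":[0.6,0.6],"translation":[[0,0,0],[0,0,0]],"dr":[[0,0,0],[0,0,0]]}'>/dev/null; python3 - <<'E'
from h import *
st(); go(.453,.315,.075,13.5); p=manip.snapshot("wrist"); w=wcloud(p)
h=cv2.cvtColor(p["pixels"],cv2.COLOR_RGB2HSV).astype(int);H,S,V=h[...,0],h[...,1],h[...,2]
m=(H>4)&(H<22)&(S>70)&(V>60)&(w[...,2]>.022)&(w[...,2]<.045)
for c in comps(p,m,60): print(np.round(np.argwhere(c).mean(0)[::-1]),c.sum(),rect(w[c][:,:2]),np.median(w[c],0))
E
```

```text
t 8.55 pos [0.45   0.3158 0.1471] yaw -0.6 zax [-0.002 -0.001 -1.   ] w 0.0511 g 0.0 F [ 0.7 -1.6  0.8] j [ 0.49  0.41  1.74 -0.    0.99  0.5 ]
shift [-0.7  3.1 72.1] dr [ -0.1   0.1 -14.1]
[278. 205.] 5197 (array([453.6, 313.8]), array([139.7,  23.5]), -76.5) [0.45204004 0.32222449 0.03060351]
```

```bash
python3 -m crank '{"grip":[0.6,0.6,0.6,0.6,0.6],"translation":[[0,3,30],[0,3,60],[0,3,72],[0,3,72],[0,3,72]],"dr":[[0,0,-8],[0,0,-14.1],[0,0,-14.1],[0,0,-14.1],[0,0,-14.1]]}'>/dev/null; python3 -c "
from h import *
st();go(.4533,.314,.039,13.5)"
```

```text
t 9.10 pos [0.4545 0.3153 0.0766] yaw 13.2 zax [ 0. -0. -1.] w 0.0515 g 0.0 F [1.3 0.3 0.4] j [ 0.48  0.52  1.79 -0.    0.84  0.25]
shift [-0.9 -1.5 37.6] dr [ 0.   0.  -0.3]
```

```bash
python3 -m crank '{"grip":[0.6,0.6,0.6,0.6,0,0,0,0,0,0],"translation":[[-1,-1.5,12],[-1,-1.5,24],[-1,-1.5,37],[-1,-1.5,37],[-1,-1.5,37],[-1,-1.5,37],[-1,-1.5,37],[-1,-1.5,37],[-1,-1.5,37],[-1,-1.5,37]],"dr":[[0,0,-0.3],[0,0,-0.3],[0,0,-0.3],[0,0,-0.3],[0,0,-0.3],[0,0,-0.3],[0,0,-0.3],[0,0,-0.3],[0,0,-0.3],[0,0,-0.3]]}' >/dev/null; python3 -c "
from h import *
st();go(.552,-.0456,.16,-85.5)"
```

```text
t 10.10 pos [0.453  0.3147 0.0394] yaw 13.8 zax [ 0.001  0.    -1.   ] w 0.0222 g 59.2 F [0.3 1.  2. ] j [ 0.48  0.57  1.81 -0.    0.75  0.24]
shift [-373.5   10.5 -120.6] dr [ 0.  -0.  99.3]
```

```bash
python3 -m crank '{"grip":[0,0,0,0,0,0,0,0,0,0],"translation":[[0,0,-40],[0,0,-80],[-20,0,-120],[-55,2,-120],[-95,3,-120],[-135,4,-120],[-180,5,-120],[-225,6,-120],[-265,7,-120],[-300,8,-120]],"dr":[[0,0,0],[0,0,5],[0,0,13],[0,0,21],[0,0,29],[0,0,37],[0,0,45],[0,0,53],[0,0,61],[0,0,69]]}'>/dev/null;  python3 -c "
from h import *
st();go(.552,-.0456,.145,-85.5)"
```

```text
t 11.10 pos [0.532  0.0229 0.1591] yaw -55.6 zax [ 0. -0. -1.] w 0.0224 g 59.0 F [ 0.8 -0.1 -0.5] j [-0.09  0.37  1.77 -0.    1.    0.88]
shift [-22.2  67.8  14.2] dr [ 0.   0.  29.9]
```

```bash
python3 -m crank '{"grip":[0,0,0,0,0,0,0],"translation":[[-6,18,0],[-12,36,0],[-18,54,0],[-22,66,8],[-22,68,14],[-22,68,14],[-22,68,14]],"dr":[[0,0,8],[0,0,16],[0,0,24],[0,0,30],[0,0,30],[0,0,30],[0,0,30]]}'>/dev/null; python3 - <<'E'
from h import *
st(); go(.552,-.0456,.102,-85.5); p=manip.snapshot("wrist"); save(p,"w3.png"); w=wcloud(p)
h=cv2.cvtColor(p["pixels"],cv2.COLOR_RGB2HSV).astype(int);H,S,V=h[...,0],h[...,1],h[...,2]
wood=(H>4)&(H<22)&(S>60)&(V>50)
for lo,hi in((.065,.083),(.086,.105),(.11,.16),(.046,.062)):
  for c in comps(p,wood&(w[...,2]>lo)&(w[...,2]<hi),150): print(lo,np.round(np.argwhere(c).mean(0)[::-1]),c.sum(),rect(w[c][:,:2]),np.median(w[c],0))
E
```

```text
t 11.80 pos [ 0.5519 -0.0427  0.1448] yaw -85.1 zax [-0.001  0.    -1.   ] w 0.0226 g 59.0 F [ 0.1  0.1 -0.4] j [-0.2   0.42  1.73  0.    0.99  1.28]
shift [-0.1  2.9 42.8] dr [-0.   0.1  0.4]
0.065 [363. 197.] 6341 (array([562.9, -93.4]), array([122.9,  67.2]), 6.2) [ 0.59603052 -0.09799004  0.07459784]
0.065 [243. 160.] 195 (array([595.2, -19.4]), array([23.8,  3.2]), 4.6) [ 0.59628875 -0.01960499  0.07437021]
0.065 [464. 297.] 337 (array([ 508.9, -194.8]), array([34.1, 15.2]), -36.5) [ 0.51247221 -0.19013058  0.07751719]
0.065 [192. 296.] 166 (array([501.1,  12.9]), array([21.1,  3.8]), -83.5) [0.50162349 0.01023261 0.07688663]
0.086 [426. 217.] 6649 (array([ 565.2, -134.5]), array([127.2,  24.8]), 4.6) [ 0.57670316 -0.13205432  0.09245659]
0.11 [275. 238.] 12401 (array([561.7, -41.2]), array([115.2,  24.3]), 4.8) [ 0.57565332 -0.04052416  0.13597471]
0.046 [282. 124.] 365 (array([618.9, -41.3]), array([23.6,  6.4]), -86.5) [ 0.61884054 -0.04092124  0.0564088 ]
0.046 [404. 133.] 383 (array([ 622.5, -129.9]), array([23.8, 13.5]), -82.2) [ 0.62255558 -0.12221923  0.05592248]
0.046 [390. 229.] 1443 (array([ 546., -122.]), array([80.3, 41.4]), -30.3) [ 0.55454804 -0.12619422  0.05624998]
```

```bash
python3 -m crank '{"grip":[0,0,0,0,0,0],"translation":[[1.5,3.3,12],[1.5,3.3,24],[1.5,3.3,34],[1.5,3.3,39],[1.5,3.3,41],[1.5,3.3,41]],"dr":[[0,0,0.5],[0,0,0.5],[0,0,0.5],[0,0,0.5],[0,0,0.5],[0,0,0.5]]}'>/dev/null; python3 -c "
from h import *
st();go(.5535,-.046,.101,-85.5)"
```

```text
t 12.45 pos [ 0.5541 -0.0465  0.1037] yaw -85.7 zax [-0.001  0.    -1.   ] w 0.0224 g 59.0 F [ 1.2 -0.9 -0.1] j [-0.21  0.48  1.76 -0.    0.9   1.29]
shift [-0.6 -0.5  2.7] dr [-0.   0.  -0.2]
```

```bash
python3 -m crank '{"grip":[0,0,0],"translation":[[-0.5,-0.5,1],[-0.5,-0.5,2.3],[-0.5,-0.5,2.3]],"dr":[[0,0,0],[0,0,0],[0,0,0]]}'>/dev/null; python3 -c "
from h import *
st();go(.5535,-.046,.101,-85.5)"
```

```text
t 12.75 pos [ 0.5539 -0.0461  0.102 ] yaw -85.7 zax [ 0. -0. -1.] w 0.0225 g 59.0 F [ 0.1  0.1 -0.4] j [-0.21  0.48  1.76 -0.    0.9   1.29]
shift [-0.4 -0.1  1. ] dr [ 0.  -0.  -0.2]
```

```bash
python3 -m crank '{"grip":[0,0,0],"translation":[[0,0,1],[0,0,1.5],[0,0,1.5]],"dr":[[0,0,0],[0,0,0],[0,0,0]]}'>/dev/null; python3 -c "
from h import *
st()"
```

```text
t 13.05 pos [ 0.554  -0.0461  0.1014] yaw -85.7 zax [ 0.001 -0.    -1.   ] w 0.0226 g 60.2 F [-2.  1.  8.] j [-0.21  0.48  1.76 -0.    0.89  1.29]
```

```bash
python3 -m crank '{"grip":[0.3,0.45,0.5,0.5,0.5,0.5,0.5,0.5,0.5],"translation":[[0,0,0],[0,0,0],[0,0,0],[0,0,0],[0,0,-10],[0,0,-30],[0,0,-60],[0,0,-80],[0,0,-80]],"dr":[[0,0,0],[0,0,0],[0,0,0],[0,0,0],[0,0,0],[0,0,0],[0,0,0],[0,0,0],[0,0,0]]}'>/dev/null; python3 - <<'E'
from h import *
st(); go(.679,-.0815,.16,-85.5); p=manip.snapshot("wrist"); save(p,"w4.png"); w=wcloud(p)
h=cv2.cvtColor(p["pixels"],cv2.COLOR_RGB2HSV).astype(int);H,S,V=h[...,0],h[...,1],h[...,2]
wood=(H>4)&(H<22)&(S>60)&(V>50)
for lo,hi in((.065,.081),(.085,.11)):
  for c in comps(p,wood&(w[...,2]>lo)&(w[...,2]<hi),150): print(lo,np.round(np.argwhere(c).mean(0)[::-1]),c.sum(),rect(w[c][:,:2]),np.median(w[c],0))
m=((H<5)|(H>174))&(S>170)&(w[...,2]>.095)&(w[...,2]<.108)
for c in comps(p,m,100): print("red",rect(w[c][:,:2]),np.median(w[c],0))
E
```

```text
t 13.95 pos [ 0.5561 -0.0465  0.184 ] yaw -85.7 zax [ 0.006 -0.001 -1.   ] w 0.0428 g 0.0 F [ 0.7 -0.  -0.7] j [-0.21  0.37  1.69 -0.    1.07  1.29]
shift [119.8  44.   24.8] dr [ 0.1 -0.4 -0.2]
0.065 [343. 181.] 3957 (array([563.3, -92.6]), array([126.2,  70.7]), 3.2) [ 0.59798686 -0.09766399  0.07458697]
0.065 [248. 159.] 544 (array([595.5, -24. ]), array([24. , 12.2]), 5.4) [ 0.59611316 -0.0239314   0.07452413]
0.065 [421. 162.] 165 (array([ 605.7, -153.8]), array([23.5,  6. ]), 5.4) [ 0.60627602 -0.15383825  0.07450559]
0.065 [251. 271.] 405 (array([506.7, -30.8]), array([24.3, 11.4]), 3.1) [ 0.50850132 -0.03057476  0.07440155]
0.065 [304. 270.] 857 (array([509.8, -73.5]), array([24.3, 23.4]), 3.8) [ 0.51220955 -0.07302461  0.07433752]
0.065 [438. 277.] 199 (array([ 508.7, -194.3]), array([34.4, 15.2]), -33.2) [ 0.51253136 -0.19006759  0.07684855]
0.085 [274. 216.] 6342 (array([552.1, -45.7]), array([138.8,  24.1]), 4.2) [ 0.56272082 -0.04517452  0.09256623]
0.085 [396. 214.] 5606 (array([ 560.1, -134.9]), array([137.6,  24.6]), 4.7) [ 0.56965013 -0.13279696  0.09245301]
red (array([679.5, -80.5]), array([38.4, 38. ]), -34.9) [ 0.67876824 -0.07996898  0.10162363]
```

View pics/w4.png

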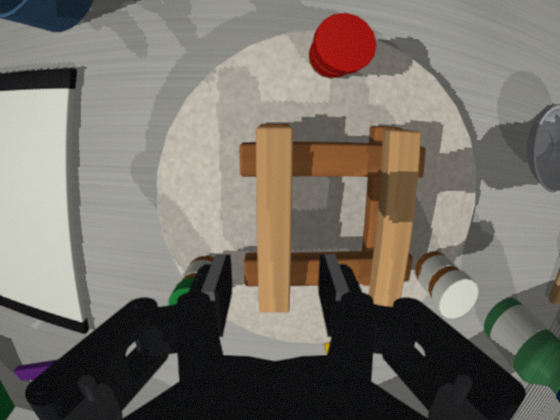

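Both pale slats lie on the crib, at (274,216) and (396,214). They are parallel, about 90 mm apart, with tops at 0.0925. The red lid is at (345,42), at world position (0.679, −0.080, 0.102).

```bash
python3 -m crank '{"grip":[0.75,0.75,0.75,0.75,0.75,0.75],"translation":[[40,14,5],[80,29,15],[120,43,25],[120,43,25],[120,43,25],[120,43,25]],"dr":[[0,0,0],[0,0,0],[0,-0.4,0],[0,-0.4,0],[0,-0.4,0],[0,-0.4,0]]}'>/dev/null; python3 -c "
from h import *
st();go(.6793,-.0808,.097,-85.5)"
```

```text
t 14.60 pos [ 0.6749 -0.0796  0.1544] yaw -85.7 zax [-0.01  0.   -1.  ] w 0.0638 g 0.0 F [-0.4  0.   0.5] j [-0.22  0.57  1.42 -0.    1.16  1.28]
shift [ 4.9  1.6 57.4] dr [-0.   0.6 -0.2]
```

```bash
python3 -m crank '{"grip":[0.75,0.75,0.75,0.75,0.75,0.75],"translation":[[4,1.5,18],[4,1.5,36],[4,1.5,50],[4,1.5,57],[4,1.5,57],[4,1.5,57]],"dr":[[0,0.4,0],[0,0.4,0],[0,0.4,0],[0,0.4,0],[0,0.4,0],[0,0.4,0]]}'>/dev/null; python3 -c "
from h import *
st();go(.6793,-.0808,.097,-85.5)"
```

```text
t 15.20 pos [ 0.6804 -0.0813  0.0988] yaw -85.7 zax [ 0. -0. -1.] w 0.0642 g 0.0 F [-1.3  0.2  0. ] j [-0.22  0.63  1.46 -0.    1.05  1.28]
shift [-1.1 -0.5  1.8] dr [ 0.  -0.  -0.2]
```

```bash
python3 -m crank '{"grip":[0.6,0.4,0,0,0,0],"translation":[[-1,-0.5,1],[-1,-0.5,1],[-1,-0.5,1],[-1,-0.5,1],[-1,-0.5,1],[-1,-0.5,1]],"dr":[[0,0,0],[0,0,0],[0,0,0],[0,0,0],[0,0,0],[0,0,0]]}'>/dev/null; python3 - <<'E'
from h import *
st(); s=manip.get_state(); M=rot(s["eef_rot"]); c=np.array([.5547,-.0905]); r=s["position"][:2]-c
a0=np.degrees(np.arctan2(r[1],r[0])); print("radius",np.hypot(*r),"ang",a0)
# arc about plate axis, starting at current point, 6 deg/row (13 mm) with soft start; 20 rows then remeasure
a=4.3
for k,d in enumerate([1.5,4.5,9,14,19,24,29,34,38,40]):
    f=lambda g:np.array([*(c+.125*np.array([np.cos(np.radians(g)),np.sin(np.radians(g))])),0])
    print(np.round(M.T@(f(a+d)-f(a))*1000).astype(int).tolist(),end=",")
E
```

```text
t 15.80 pos [ 0.6797 -0.0811  0.0984] yaw -85.7 zax [ 0.001 -0.    -1.   ] w 0.0386 g 59.8 F [-2.1 -0.6  6. ] j [-0.22  0.63  1.46 -0.    1.05  1.28]
radius 0.12534749319125094 ang 4.318926885357385
[0, -3, 0],[0, -10, 0],[-2, -20, 0],[-4, -30, 0],[-7, -41, 0],[-11, -51, 0],[-16, -61, 0],[-21, -70, 0],[-27, -77, 0],[-29, -80, 0],
```

```bash
python3 -m crank '{"grip":[0,0,0,0,0,0,0,0,0,0],"translation":[[0,-3,0],[0,-10,0],[-2,-20,0],[-4,-30,0],[-7,-41,0],[-11,-51,0],[-16,-61,0],[-21,-70,0],[-27,-77,0],[-29,-80,0]],"dr":[[0,0,0],[0,0,0],[0,0,0],[0,0,0],[0,0,0],[0,0,0],[0,0,0],[0,0,0],[0,0,0],[0,0,0]]}'>/dev/null; cat >> h.py <<'E'
def arc(steps,a=None):
    st(); s=manip.get_state(); M=rot(s["eef_rot"]); c=np.array([.5547,-.0905]); r=s["position"][:2]-c
    a0=np.degrees(np.arctan2(r[1],r[0])); print("radius %.4f ang %.2f"%(np.hypot(*r),a0))
    for d in steps:
        g=np.radians(a0+d); t=np.array([*(c+.125*np.array([np.cos(g),np.sin(g)])),s["position"][2]])
        print(np.round(M.T@(t-s["position"])*1000,1).tolist(),end=",")
    print()
E
python3 -c "
from h import *
arc([2,6,11,16,21,26,31,36,40,42])"
```

```text
t 16.80 pos [ 0.644  -0.0036  0.0983] yaw -85.7 zax [ 0.    -0.002 -1.   ] w 0.0382 g 60.2 F [-2.8 -4.8  6.3] j [-0.11  0.58  1.56 -0.    1.    1.38]
radius 0.1246 ang 44.23
[-2.6, -3.6, -0.0],[-8.6, -9.8, -0.0],[-16.8, -17.1, -0.0],[-25.5, -23.6, -0.0],[-34.8, -29.3, -0.0],[-44.6, -34.2, -0.1],[-54.7, -38.2, -0.1],[-65.2, -41.3, -0.1],[-73.7, -43.1, -0.1],[-78.0, -43.8, -0.1],
```

```bash
python3 -m crank '{"grip":[0,0,0,0,0,0,0,0,0,0],"translation":[[-2.5,-3,0],[-8.5,-9.5,0],[-17,-17,0],[-25.5,-23.5,0],[-35,-29.5,0],[-44.5,-34,0],[-54.5,-38,0],[-65,-41.5,0],[-73.5,-43,0],[-78,-44,0]],"dr":[[0,0,0],[0,0,0],[0,0,0],[0,0,0],[0,0,0],[0,0,0],[0,0,0],[0,0,0],[0,0,0],[0,0,0]]}'>/dev/null
python3 -c "
from h import *
arc([2,6,11,16,21,26,31,36,40,42])"
```

```text
t 17.80 pos [0.564  0.0332 0.0983] yaw -85.7 zax [ 0.002 -0.003 -1.   ] w 0.0383 g 60.4 F [-0.  -9.   2.3] j [-0.06  0.5   1.75 -0.    0.9   1.44]
radius 0.1241 ang 85.69
[-4.2, -1.5, -0.0],[-12.9, -2.2, -0.0],[-23.8, -2.2, -0.1],[-34.7, -1.3, -0.1],[-45.4, 0.6, -0.1],[-55.9, 3.4, -0.1],[-66.2, 7.1, -0.1],[-76.1, 11.7, -0.1],[-83.7, 16.0, -0.1],[-87.4, 18.3, -0.1],
```

```bash
python3 -m crank '{"grip":[0,0,0,0,0,0,0,0,0,0],"translation":[[-4,0,0],[-13,-1,0],[-24,-1,0],[-34.5,0,0],[-45,1.8,0],[-55.5,4.5,0],[-66,8,0],[-76,12.7,0],[-83,17,0],[-86.5,19,0]],"dr":[[0,0,0],[0,0,0],[0,0,0],[0,0,0],[0,0,0],[0,0,0],[0,0,0],[0,0,0],[0,0,0],[0,0,0]]}'>/dev/null
python3 - <<'E'
from h import *
arc([2,6,11,16,21,26,31,36,40,42])
p=manip.snapshot("top"); save(p,"top2.png"); w=cloud(p)
for t in ("front_mark","red_lid"): print(t,[(round(d["score"],2),np.round(d["uv"])) for d in manip.tip_of(p,t)][:3])
h=cv2.cvtColor(p["pixels"],cv2.COLOR_RGB2HSV).astype(int);H,S,V=h[...,0],h[...,1],h[...,2]
for n,m in dict(yellow=(H>22)&(H<32)&(S>140)&(w[...,2]>.02)&(w[...,2]<.032),wood=(H>4)&(H<22)&(S>60)&(V>50)&(w[...,2]>.084)&(w[...,2]<.11)).items():
    for c in comps(p,m,30): print(n,np.argwhere(c).mean(0)[::-1],rect(w[c][:,:2]))
E
```

```text
t 18.80 pos [0.4803 0.0086 0.0983] yaw -85.8 zax [ 0.005 -0.001 -1.   ] w 0.0387 g 61.1 F [ 4.8 -2.5  3.3] j [-0.13  0.4   1.94 -0.    0.8   1.37]
radius 0.1239 ang 126.92
[-4.2, 1.5, -0.0],[-11.2, 6.7, -0.0],[-19.4, 13.9, -0.1],[-27.0, 21.8, -0.1],[-33.8, 30.3, -0.1],[-39.9, 39.3, -0.1],[-45.1, 48.9, -0.1],[-49.5, 58.8, -0.1],[-52.4, 67.1, -0.1],[-53.7, 71.3, -0.1],
front_mark [(0.81, array([350., 232.]))]
red_lid []
yellow [355.2        252.36363636] (array([ 386.1, -137.4]), array([28.6, 15.6]), 0.8)
wood [336.50141643 175.30028329] (array([595.2, -69.9]), array([123.2,  24.1]), -53.4)
wood [362.70135747 197.09954751] (array([ 537. , -142.9]), array([75.9, 24. ]), -53.6)
```

View pics/top2.png

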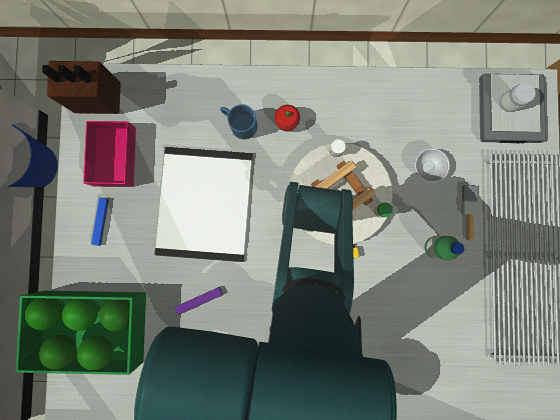

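Top view: the crib is intact at (350,185) with both pale slats on it. The pointer is at (355,252) beside the arm, and the bystanders haven't moved.

```bash
python3 -m crank '{"grip":[0,0,0,0,0,0,0,0,0,0],"translation":[[-3.5,1.5,0],[-10.5,6.5,0],[-18.5,13.5,0],[-26,21.5,0],[-33,30,0],[-39,39,0],[-44,48.5,0],[-48.5,58.5,0],[-51.5,67,0],[-53,71,0]],"dr":[[0,0,0],[0,0,0],[0,0,0],[0,0,0],[0,0,0],[0,0,0],[0,0,0],[0,0,0],[0,0,0],[0,0,0]]}'>/dev/null
python3 - <<'E'
from h import *
arc([2,6,11,16,21,24,26])
def ray(p,uv,z):
    d=rot(p["rotation"])@np.array([(uv[0]-p["cx"])/p["fx"],-(uv[1]-p["cy"])/p["fy"],-1]); o=np.array(p["position"]); return (o+d*(z-o[2])/d[2])[:2]
for n in("side","top"):
    p=manip.snapshot(n); w=cloud(p)
    h=cv2.cvtColor(p["pixels"],cv2.COLOR_RGB2HSV).astype(int);H,S,V=h[...,0],h[...,1],h[...,2]
    for d in manip.tip_of(p,"front_mark")[:1]: print(n,"mark",ray(p,d["uv"],.038),d["score"])
    m=(H>18)&(H<34)&(S>110)&(w[...,2]>.003)&(w[...,2]<.04)&(w[...,0]<.43)&(abs(w[...,1]+.13)<.05)
    q=w[m]; t=q[q[:,2]>.021]; print("block all",np.round(q.min(0),4),np.round(q.max(0),4),"top",rect(t[:,:2]),len(t))
E
```

```text
t 19.95 pos [ 0.4327 -0.066   0.0983] yaw -85.8 zax [ 0.004 -0.001 -1.   ] w 0.0382 g 61.4 F [4.7 2.  8.4] j [-0.31  0.36  2.03  0.    0.75  1.19]
radius 0.1245 ang 168.66
[-1.6, 4.1, -0.0],[-3.4, 12.6, -0.0],[-4.7, 23.5, 0.0],[-5.1, 34.4, 0.0],[-4.5, 45.2, 0.0],[-3.7, 51.7, 0.0],[-3.0, 56.0, 0.0],
side mark [ 0.43149121 -0.1196699 ] 0.6
block all [ 0.37   -0.1499  0.0035] [ 0.4038 -0.1184  0.0291] top (array([ 384.9, -133.3]), array([29.7, 27.8]), 13.2) 100
block all [ 0.3686 -0.1331  0.0147] [ 0.3771 -0.1164  0.0294] top (array([ 370.9, -123.7]), array([17.6,  7.3]), 72.3) 13
```

```bash
python3 -m crank '{"grip":[0,0,0,0,0,0,0,0,0,0],"translation":[[-1,4,0],[-2.8,12.5,0],[-4,23.5,0],[-4.4,34.5,0],[-4,45,0],[-3.3,51,0],[-3,53,0],[-3,53,0],[-3,53,0],[-3,53,0]],"dr":[[0,0,0],[0,0,0],[0,0,0],[0,0,0],[0,0,0],[0,0,0],[0,0,0],[0,0,0],[0,0,0],[0,0,0]]}'>/dev/null
python3 - <<'E'
from h import *
arc([1])
for n in("side","top"):
    p=manip.snapshot(n); w=cloud(p); save(p,n+"3.png",(180,150,460,360) if n=="side" else (250,110,460,270),2.6)
    h=cv2.cvtColor(p["pixels"],cv2.COLOR_RGB2HSV).astype(int);H,S,V=h[...,0],h[...,1],h[...,2]
    for k,m in dict(wood=(H>4)&(H<22)&(S>60)&(V>50)&(w[...,2]>.084)&(w[...,2]<.11),low=(H>4)&(H<22)&(S>60)&(V>50)&(w[...,2]>.064)&(w[...,2]<.08),green=(H>45)&(H<80)&(S>130)&(w[...,2]>.095)&(w[...,2]<.108)).items():
        m&=(w[...,0]>.4)&(w[...,1]<.07)&(w[...,1]>-.25)
        for c in comps(p,m,30): print(n,k,rect(w[c][:,:2]),np.median(w[c][:,2]))
E
```

```text
t 21.15 pos [ 0.433  -0.1188  0.0982] yaw -85.8 zax [ 0.003 -0.001 -1.   ] w 0.0381 g 61.6 F [ 1.  -0.6 10.1] j [-0.42  0.37  2.    0.    0.77  1.07]
radius 0.1249 ang -166.93
[0.3, 2.2, 0.0],
side wood (array([545.1, -48.7]), array([138.9,  27.4]), 12.7) 0.09090240787490911
side wood (array([ 564.4, -136.3]), array([139. ,  26.9]), 12.1) 0.09109818602905961
side low (array([552.8, -81.5]), array([135.3,  62.6]), 12.5) 0.0734796457666983
side low (array([ 595.7, -144.6]), array([80.1, 19. ]), 5.5) 0.07392555411955248
side low (array([ 526.6, -162.3]), array([53.3, 18.5]), 8.8) 0.07326568665895561
side green (array([ 637.5, -185.9]), array([35.6, 31.7]), 77.9) 0.09995464701218415
top wood (array([ 575.7, -131.5]), array([116. ,  25.4]), 13.3) 0.09103044825983908
top wood (array([545.5, -46.3]), array([139.8,  24.8]), 12.6) 0.09089338408728675
top low (array([598.6, -82.3]), array([65.9, 23.7]), -78.0) 0.07371548675747075
top low (array([584.2, -18.9]), array([23.3, 14.2]), 11.7) 0.07298544655448458
top low (array([ 510.9, -101.8]), array([64.4, 23.9]), -77.5) 0.07338875667036204
top low (array([497. , -38.2]), array([23.3, 13.9]), 11.9) 0.0732657288536025
top green (array([ 638.7, -181.2]), array([38.3, 35. ]), -43.4) 0.10030385936590003
```

View pics/side3.png

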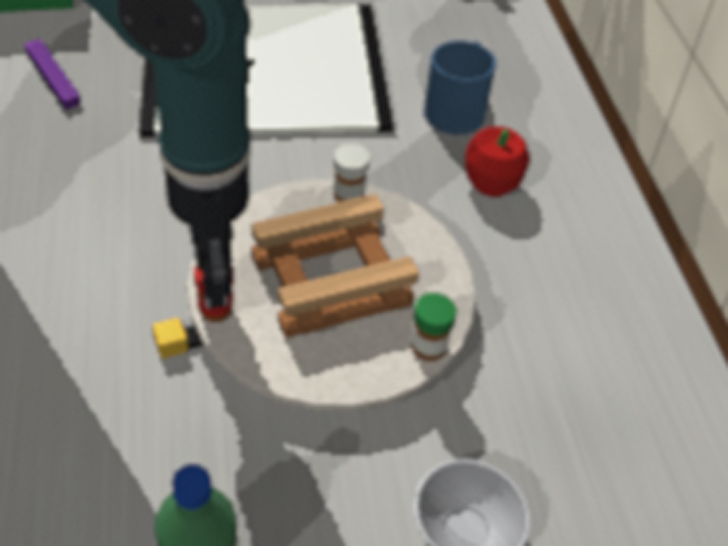

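The close side view shows the crib whole with both slats on top, the gripped red jar at (212,290) beside the yellow pointer (170,338), and the other objects in place. The plate angle reads about 192.7° and the pointer direction about 193.2°. I make a 1 mm nudge, then hand in.

```bash
python3 -m crank '{"grip":[0,0,0,0,0],"translation":[[0,0.6,0],[0.2,1.2,0],[0.2,1.2,0],[0.2,1.2,0],[0.2,1.2,0]],"dr":[[0,0,0],[0,0,0],[0,0,0],[0,0,0],[0,0,0]]}'>/dev/null
python3 -c "
from h import *
arc([1]); print(manip.sign_off())"
```

```text
t 21.75 pos [ 0.4332 -0.1195  0.0982] yaw -85.8 zax [ 0.002 -0.    -1.   ] w 0.0385 g 61.6 F [ 1.3  0.3 11.3] j [-0.42  0.37  2.    0.    0.77  1.07]
radius 0.1250 ang -166.59
[0.3, 2.2, 0.0],
the job is handed in; nothing more can be done
None
```

I laid both pale slats on the crib, turned the feeder until the red jar stood at the yellow pointer (within about 1° by camera), and handed the job in at 21.8 s with the jar still gripped.

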